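# Proof-load a fired clay test bar in the bend rig

### The arm

A 7-joint arm with a two-finger parallel gripper is mounted at the origin on a cart in front of the work surface, level with it; the furniture and walls round the work are solid. World frame = base frame: x ahead of the robot, y to its left, z up, the work surface at z = 0. Lengths are in m, angles in degrees, forces in N, time in s.
With the tool pointing down it reaches from about 0.425 to 0.95 m from the base axis. Payload 4.7 kg.
Tool frame: the origin (TCP) lies midway between the tips of the shut fingers; the grasp point (between the pads) lies arm.grip_depth behind it (arm.grip_depth is the distance from the TCP to the grasp point, in m); z points along the fingers, y is the line along which they close (so a half turn about z gives the same grasp; the last joint's range is limited). The gripper opens to 87 mm and grips with 3 to 60 N. Pads are 19 mm wide; open, the fingers measure 117 mm over their backs; the gripper's body (75 mm by 190 mm) begins 51 mm behind the grasp point.
Start: joints at [-75.281, 26.849, -2.785, 87.806, 1.381, 65.374, -4.715], TCP at [0.19, 0.648, 0.223] pointing down, gripper open.
Joint ranges: [-148.3, 148.3], [-19.14, 114.17], [-79.39, 73.82], [5.75, 140.21], [-59.74, 239.74], [12.07, 113.84], [-152.46, 152.46]. Speed limits (degrees/s): [147.25, 147.25, 180, 180, 180, 180, 180].

### API

Orientations are given as [roll, pitch, yaw] about the fixed x, y, z axes, in that order (R = Rz(yaw) Ry(pitch) Rx(roll)).
In Python, from cell import monitor, cams, sign_off, arm gives the robot as it stands.
- The arm moves only by the tool arm_command, never from a script. Its argument "steps" is one flat list of numbers, 7 for each row, row after row: the shift along the tool's x, y, z scaled (see below), then the turn, a rotation vector about the tool's x, y, z scaled (see below), then the opening, from -1 (shut) to 1 (fully open). A call has 1 to 12 rows; each row shifts and turns the commanded pose from where the row before left it, along the tool's axes as they then stand; what a row does not reach is not made up. The controller multiplies each number of a shift by 60 cm and each number of a turn by 8 degrees. A row lasts 1/10 s, in which the tool goes at most 50 mm and 8.59 degrees, less where a joint would pass 70% of its speed; a pose out of reach is approached as far as the arm can. A call with a number of a shift or a turn outside -1 to 1 is refused whole. A call with a gripper value outside its range is refused whole. The fingers move at their own pace and stop on an object; the grip force is fixed at half the most. Time passes only in rows, so rows that do not move let the fingers close. It gives the time, the measured TCP pose, the force, the opening and the grip force at its end, in the units of the state.
- monitor.get_state(): the state, without advancing time (a new reading comes with each control period).
- cams.grab_frame(name): name is "scene" or "top"; returns a dict with "color" (384x512x3 uint8, red, green, blue), "depth" (384x512 float32, m along the optical axis (not along the pixel's ray), 0 where there is no reading), "fov_y" (degrees; the focal length in pixels is half the picture's height over the tangent of half this angle, whatever the lens; pixels are square), "cx", "cy" (the principal point, pixels), "k1" (the pictures are not rectified: a ray, as slopes to the right and down, at radius r is drawn at 1 + k1 r^2 times it, then the intrinsics apply), "rvec" (rotation vector, rad) and "tvec" (3), from world to camera coordinates, as OpenCV has them. Camera axes: x right, y down, z forward; pixel columns grow to the right and rows downward; lengths in m; the calibration is good to about 2 mm. A picture is of the moment at which its call begins.
- sign_off(): hands the job in; it is judged then, once.
The state is a dict: "t": time; "joint_pos": joint angles; "joint_velocities": joint speeds; "effort": joint torques, N m; "position": TCP position; "orientation": TCP orientation; "contact_force": force on the tool from outside, world axes, zero at the start; "wrist_torque": the same for the moment, N m; "width": opening from 0.0 (shut) to 1.0 (fully open); "gripper_force": force on a finger pad.
Only numpy, scipy, OpenCV 4.12 (cv2) and the standard library are available. Lean on these libraries where they do the work, as an engineer would, in place of code of your own. Each camera call takes 0.05 s, during which the arm holds its last target. There are 200 camera calls.

### The job

Lay the whole clay test bar across both support ledges of the bend rig, centred, in the gap between the upright support posts and the loading pins, setting it down rather than dropping it. Then take the rig's stirrup handle by its wooden grip and draw it out gently until the pointer on the spring scale stands level with the set index of the brass clip, without overloading the bar by pulling noticeably past it or shifting the clip. Keep it there: the program finishes while still holding the handle, with the load on the bar.

Things in the scene. Friction and masses are not known exactly. Their poses are not given: they have to be found in the camera images.
- test_bar: The whole square bar of plain brown fired clay, 16 x 170 x 16 mm (x, y, z; its length is its y axis), about 0.09 kg, with two fine dark marks across its top 100 mm apart. It starts lying on the table on the robot's left. Origin: centre of its underside. (Two short broken halves, under 95 mm long, belong to other bars and are not used.)
- rig: The bend rig, fixed on the table on the robot's right: plywood base 220 x 160 mm (x, y), top 15 mm above the table. Origin: underside of the base, at its centre. Its handle end points along its -x axis, its loading pins stand towards +x, its y axis runs along the seat for the bar. The highest part stands 64 mm above the table.
- seat (a point): Middle of the seat on the rig (axes as the rig's): at the height of the ledge tops (36 mm above the table), midway between the support posts (towards -x) and the loading pins (towards +x) with the sled at rest. Between posts and pins 28 mm are free along x for the 16 mm bar, which belongs here with its underside on the ledges and its length along y.
- support_left: Fixed steel support on the rig's +y side: an upright post of 14 mm diameter, 28 mm taller than its ledge, and a ledge 14 mm wide (y) that reaches 39 mm from the post's axis towards +x. Origin: on the post's axis at the height of the ledge top; 64 mm from the rig's centre line.
- support_right: The same support on the rig's -y side, 128 mm from the other.
- sled: Aluminium sled plate, slides towards the handle (rig's -x) up to 45 mm against a weak 1 N return spring. It carries two upright loading pins (12 mm diameter, 36 mm tall, 68 mm apart along y) and the spring barrel with scale. Origin: midway between the pins, on the plate's top, 11 mm below the ledge tops. When drawn it follows until the bar bears on both posts (up to 12 mm); then the scale reads.
- draw_handle: Stirrup handle at the front of the draw rod: a round wooden cross grip of 14 mm diameter along the rig's y, its axis 41 mm above the table, between two flat steel side arms, 65 mm free between them. Behind the grip (towards +x) the window is 44 mm deep. Origin: centre of the grip. Grip it from above, one finger in the window, one in front; it moves along the rig's -x.
- drawbar (a joint): Reading of the spring scale in m: how far draw rod and pointer are drawn out of the sled's barrel; 0 at rest, 0.048 at most. The spring pulls it back with 0.4 N per mm.
- index_clip (a joint): Setting of the brass index clip on the scale in m, in the same measure as the reading: the wanted reading, between 0.022 and 0.038. The clip sits stiffly on the scale's edge and is left alone.
- pointer (a point): Tip of the dark pointer that runs on top of the scale, 58 mm above the table; it moves with the draw rod.
- index (a point): The brass blade of the index clip on top of the scale (graduations every 5 mm); the reading is right when pointer and index are level along the rig's x.

How it is judged:
By the outcome, as a careful person would: the job done as asked, in the order asked, and still so for the second after the job is handed in, while the arm keeps its last pose, push and grip.
It also fails if it takes over 67 s, if anything falls off the work surface, if the arm or the gripper's body presses on something with over 40 N, if the wrist force passes 120 N, or if a joint passes its speed limit or range.

## Working session

There is one attempt and no reset: what is moved stays moved. The work goes in short steps, Python scripts to look and compute and a tool call to move; the robot and the scene stay as the last step left them, time stands still between calls to the robot, and variables do not carry over. Pictures are saved under pics/ and viewed, at most 10 in all, crops included, and the job is handed in when it is done.

Besides the shell and the picture viewer there is one more tool, called after "Request:" as name(argument=value, ...) on one line, values as JSON. arm_command: Moves the arm, as the interface text tells. Shifts and turns lie within -1 to 1; 1 stands for 60 cm of shift or 8 degrees of turn. Its arguments: {"type":"object","properties":{"steps":{"type":"array"}},"required":["steps"]}

```bash
ls; mkdir -p pics
cat > h.py <<'E'
import numpy as np, cv2
from cell import monitor, cams, sign_off, arm
def grab(n):
    f=cams.grab_frame(n); np.savez(f'/tmp/{n}.npz',**f); return f
def cal(f):
    F=f['color'].shape[0]/2/np.tan(np.radians(f['fov_y'])/2)
    K=np.array([[F,0,f['cx']],[0,F,f['cy']],[0,0,1.]])
    R=cv2.Rodrigues(np.array(f['rvec'],float))[0]
    return K,np.array([float(f['k1']),0,0,0]),R,np.array(f['tvec'],float).ravel()
def ray(f,uv):
    K,D,R,t=cal(f)
    p=cv2.undistortPoints(np.array(uv,float).reshape(-1,1,2),K,D).reshape(-1,2)
    return p,R,t
def onz(f,uv,z):
    p,R,t=ray(f,uv); d=np.c_[p,np.ones(len(p))]@R; c=-R.T@t
    return c+d*((z-c[2])/d[:,2])[:,None]
def world(f,uv):
    p,R,t=ray(f,uv); d=np.array([f['depth'][int(round(v)),int(round(u))] for u,v in uv])
    return (np.c_[p,np.ones(len(p))]*d[:,None]-t)@R
def proj(f,X):
    K,D,R,t=cal(f); return cv2.projectPoints(np.array(X,float).reshape(-1,3),R,t,K,D)[0].reshape(-1,2)
def save(im,n): cv2.imwrite('pics/'+n,im[...,::-1])
E
python3 - <<'E'
from h import *
s=monitor.get_state(); print(s, arm.grip_depth)
a=[]
for n in('top','scene'):
    f=grab(n); a.append(f['color']); K,D,R,t=cal(f); print(n,-R.T@t,R[2],K[0,0],D)
    save(cv2.resize(f['color'],(800,600),interpolation=cv2.INTER_CUBIC),n+'0.png')
E
```

```text
pics
{'t': 0.0, 'joint_pos': array([-75.28140361,  26.89714878,  -2.78480727,  87.87210975,
         1.38012446,  65.37496861,  -4.71679101]), 'joint_velocities': array([ 0.07682799,  0.13347901, -0.01773144, -0.09085824,  0.05860512,
       -0.02091547,  0.00364586]), 'effort': array([ 2.91204478e-04, -5.07978344e+01, -8.06666468e-02, -2.36151856e+01,
       -6.14415226e-02,  3.80806450e-02,  1.67584681e-04]), 'position': array([0.19010709, 0.64706383, 0.22151323]), 'orientation': array([-1.79889341e+02,  3.15938588e-03,  1.63626149e+02]), 'contact_force': array([0.15238997, 0.66656655, 0.65209248]), 'wrist_torque': array([-0.03193677,  0.04247493, -0.0470395 ]), 'gripper_force': 0.0, 'width': 0.9988699096321848} 0.0187
top [ 0.47436595 -0.01135591  1.08502935] [ 1.03965938e-01  4.00758370e-04 -9.94580778e-01] 418.1347392642264 [-0.15720348  0.          0.          0.        ]
scene [-0.15454253 -0.54444805  0.51622692] [ 0.72756805  0.52162103 -0.44559649] 420.7458872571215 [-0.06974111  0.          0.          0.        ]
```

View pics/top0.png

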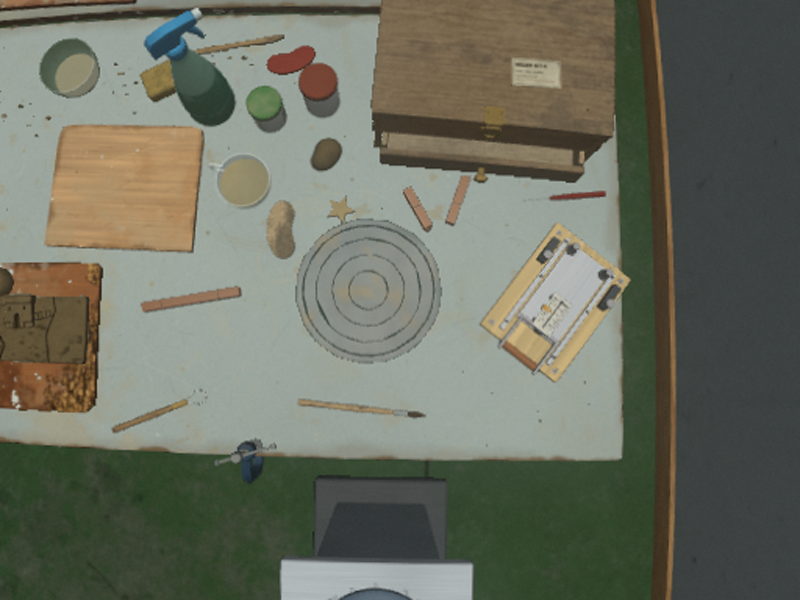

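View pics/scene0.png

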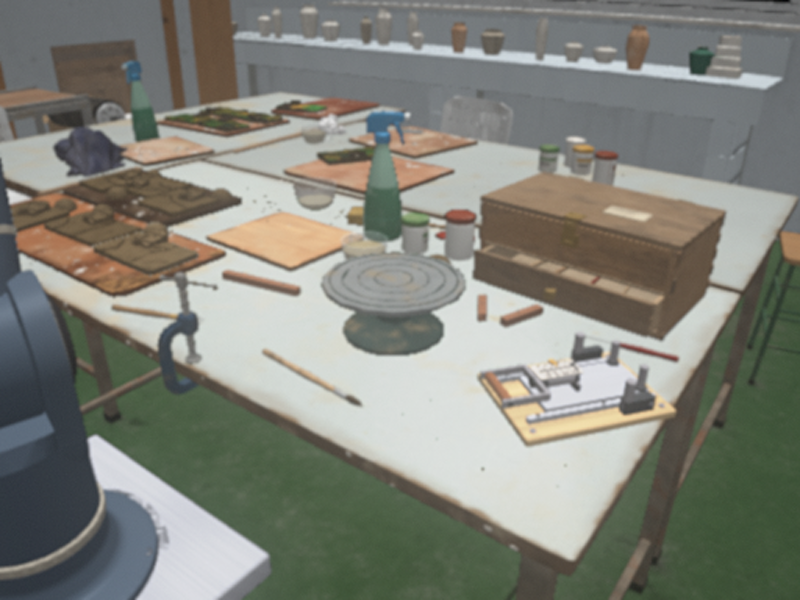

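The top view shows the bar at (142-240, 298) and the rig at (480-630, 225-380), with its handle pointing to lower left (527,345). The broken halves are at (417,208) and (457,200). Next I'll enlarge the rig and measure it.

Run:
```python
from h import *
f=dict(np.load('/tmp/top.npz'))
c=f['color']
rig=cv2.resize(c[138:250,300:410],(590,600),interpolation=cv2.INTER_CUBIC)
save(rig,'rig.png')   # scale 5.36
# bar by colour+region
hsv=cv2.cvtColor(c,cv2.COLOR_RGB2HSV)
m=((hsv[...,1]>70)&((hsv[...,0]<15)|(hsv[...,0]>170))).astype(np.uint8)
roi=np.zeros_like(m); roi[175:210,80:165]=1; m*=roi
n,l,st,ce=cv2.connectedComponentsWithStats(m); i=1+st[1:,4].argmax(); print(st[i],ce[i])
v,u=np.nonzero(l==i); uv=np.c_[u,v].astype(float)
W=onz(f,uv,.016)[:,:2]
r=cv2.minAreaRect(W.astype(np.float32)); print(r); bp=cv2.boxPoints(r);print(bp)
# turntable height, depth
print('tt',world(f,[(235,186),(200,186),(270,186),(235,145),(235,228)]))
print('clay rod z', world(f,[(122,191)]))
```

```text
[ 91 184  63  15 346] [121.93063584 191.06069364]
((0.5775949358940125, 0.3202245831489563), (0.014691461808979511, 0.16798341274261475), 10.400248527526855)
[[0.55520743 0.4015103 ]
 [0.58553237 0.23628673]
 [0.59998244 0.23893887]
 [0.5696575  0.40416244]]
tt [[ 0.58741978  0.02130644  0.09379602]
 [ 0.58576394  0.10488916  0.09496409]
 [ 0.58852906 -0.062028    0.09754854]
 [ 0.68637649  0.02340254  0.09714417]
 [ 0.48748807  0.01915835  0.09473163]]
clay rod z [[0.57763802 0.31787679 0.01861686]]
```

View pics/rig.png

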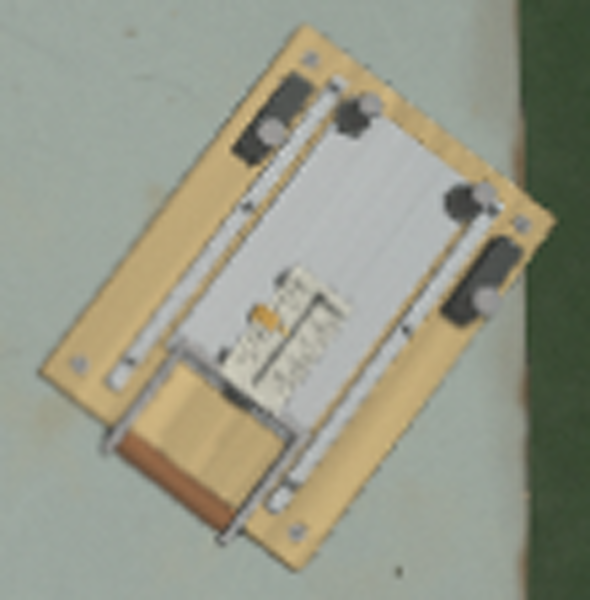

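The rig crop shows post tops at (272,130) and (487,298), pin tops at (370,104) and (485,192), grip ends at (118,440) and (230,522), and the brass clip at (265,318). The base corners are (305,25), (553,220), (300,570) and (42,370).

```bash
cat >> h.py <<'E'
def crop2px(p): p=np.array(p,float); return np.c_[(p[:,0]+.5)/(590/110)-.5+300,(p[:,1]+.5)/(600/112)-.5+138]
E
python3 - <<'E'
from h import *
f=dict(np.load('/tmp/top.npz'))
g=lambda p,z: onz(f,crop2px(p),z)[:,:2]
cor=g([(305,25),(553,220),(300,570),(42,370)],.015); post=g([(272,130),(487,298)],.064); pin=g([(370,104),(485,192)],.061); grip=g([(118,440),(230,522)],.048)
ptr=g([(265,318),(320,300),(255,380)],.058)
print(cor,cor.mean(0)); 
for a in(post,pin,grip): d=a[0]-a[1]; print(a,a.mean(0),np.linalg.norm(d),np.degrees(np.arctan2(-d[0],d[1])))
print('edge yaw',[np.degrees(np.arctan2(*(q-p)[::-1])) for p,q in((cor[3],cor[0]),(cor[2],cor[1]))],[np.linalg.norm(q-p) for p,q in((cor[3],cor[0]),(cor[2],cor[1]))])
print('ptr',ptr)
# which depth
print(world(f,crop2px([(272,130),(487,298),(370,104),(485,192),(200,500),(175,483),(400,250)])))
E
```

```text
[[ 0.71863415 -0.29366908]
 [ 0.6243193  -0.41775581]
 [ 0.45207744 -0.28899349]
 [ 0.54640982 -0.1633512 ]] [ 0.58536018 -0.29094239]
[[ 0.65694674 -0.26419278]
 [ 0.57999575 -0.36612039]] [ 0.61847124 -0.31515658] 0.12771331515504292 -37.05124721760118
[[ 0.67104995 -0.31216081]
 [ 0.63045098 -0.36716868]] [ 0.65075046 -0.33966475] 0.06836769749960867 -36.42945680143944
[[ 0.51216676 -0.19439729]
 [ 0.47475099 -0.24721202]] [ 0.49345888 -0.22080466] 0.0647250805239373 -35.31507215730127
edge yaw [np.float64(-37.113888716066214), np.float64(-36.780574457438924)] [np.float64(0.21597214468848788), np.float64(0.21505114312774834)]
ptr [[ 0.56938675 -0.26153586]
 [ 0.57825579 -0.28770802]
 [ 0.54046156 -0.25668746]]
[[ 0.65677644 -0.26395695  0.06495235]
 [ 0.57979782 -0.36545563  0.0659132 ]
 [ 0.67084662 -0.31184985  0.0620586 ]
 [ 0.63028836 -0.36679797  0.0620669 ]
 [ 0.48480498 -0.23300149  0.04813672]
 [ 0.49257311 -0.22143334  0.04702619]
 [ 0.60671314 -0.33673418  0.02413319]]
```

```bash
cat >> h.py <<'E'
def go(target,yaw):
    s=monitor.get_state(); p=s['position']; o=s['orientation']; y=np.radians(yaw)
    R=np.array([[np.cos(y),np.sin(y),0],[np.sin(y),-np.cos(y),0],[0,0,-1]])
    d=R.T@(np.array(target)-p); dy=(yaw-o[2]+180)%360-180
    print('t',s['t'],'p',p,'o',o,'F',s['contact_force'],'w',s['width']*87,s['gripper_force'])
    print('after turn: tool shift mm',d*1000,'units',d/.6,'turn z deg',-dy,'units',-dy/8)
E
python3 - <<'E'
from h import *
f=dict(np.load('/tmp/top.npz')); g=cv2.cvtColor(f['color'],cv2.COLOR_RGB2GRAY).astype(np.float32)
a=np.radians(10.4); ax=np.array([-np.sin(a),np.cos(a)]); s=np.arange(-.1,.1001,.002)
prof=[]
for off in(-.004,-.002,0,.002,.004):
    P=np.array([.5776,.3202])+s[:,None]*ax+off*np.array([np.cos(a),np.sin(a)])
    q=proj(f,np.c_[P,np.full(len(s),.016)]).astype(np.float32)
    prof.append(cv2.remap(g,q[:,:1],q[:,1:],cv2.INTER_LINEAR).ravel())
pr=np.mean(prof,0)
print([(int(round(x*1000)),int(y)) for x,y in zip(s,pr)])
go([.5776,.3202,.12],100.4)
E
```

```text
[(-100, 162), (-98, 162), (-96, 163), (-94, 163), (-92, 163), (-90, 163), (-88, 142), (-86, 105), (-84, 90), (-82, 113), (-80, 123), (-78, 124), (-76, 124), (-74, 125), (-72, 124), (-70, 124), (-68, 124), (-66, 124), (-64, 123), (-62, 123), (-60, 123), (-58, 124), (-56, 124), (-54, 124), (-52, 123), (-50, 119), (-48, 113), (-46, 117), (-44, 123), (-42, 123), (-40, 122), (-38, 122), (-36, 122), (-34, 122), (-32, 122), (-30, 121), (-28, 121), (-26, 121), (-24, 122), (-22, 121), (-20, 121), (-18, 120), (-16, 120), (-14, 120), (-12, 120), (-10, 121), (-8, 121), (-6, 120), (-4, 120), (-2, 120), (0, 119), (2, 119), (4, 119), (6, 119), (8, 119), (10, 119), (12, 119), (14, 118), (16, 118), (18, 119), (20, 118), (22, 118), (24, 118), (26, 118), (28, 118), (30, 118), (32, 117), (34, 117), (36, 117), (38, 117), (40, 117), (42, 117), (44, 116), (46, 116), (48, 115), (50, 107), (52, 109), (54, 114), (56, 115), (58, 116), (60, 115), (62, 115), (64, 114), (66, 114), (68, 114), (70, 114), (72, 114), (74, 114), (76, 114), (78, 113), (80, 113), (82, 114), (84, 121), (86, 140), (88, 156), (90, 161), (92, 161), (94, 162), (96, 162), (98, 162), (100, 162)]
t 0.1 p [0.19016146 0.64710884 0.22161901] o [-1.79901619e+02  4.89521978e-03  1.63624166e+02] F [-0.8747478   0.7599085  -0.24978726] w 87.15136276082362 0.0
after turn: tool shift mm [-391.47828667  322.06019202  101.61901429] units [-0.65246381  0.53676699  0.16936502] turn z deg 63.22416625945377 units 7.903020782431721
```

The crop's dark marks put the bar centre at about (0.577, 0.322). I'll turn and move above it.

Request:
arm_command(steps=[0, 0, 0, 0, 0, 0.99, 0, 0, 0, 0, 0, 0, 0.99, 0, 0, 0, 0, 0, 0, 0.99, 0, 0, 0, 0, 0, 0, 0.99, 0, 0, 0, 0, 0, 0, 0.99, 0, 0, 0, 0, 0, 0, 0.99, 0, 0, 0, 0, 0, 0, 0.98, 0, 0, 0, 0, 0, 0, 0.98, 0])

```text
t: 0.9
position: [0.1901, 0.6473, 0.2219]
orientation: [-180.0, 0.1, 100.1]
contact_force: [-0.1, 0.6, -0.1]
width: 0.506
gripper_force: 0.0
```

Request:
arm_command(steps=[-0.054, 0.045, 0.014, 0, 0, 0, 0, -0.054, 0.045, 0.014, 0, 0, 0, 0, -0.054, 0.045, 0.014, 0, 0, 0, 0, -0.054, 0.045, 0.014, 0, 0, 0, 0, -0.054, 0.045, 0.014, 0, 0, 0, 0, -0.054, 0.045, 0.014, 0, 0, 0, 0, -0.054, 0.045, 0.014, 0, 0, 0, 0, -0.054, 0.045, 0.014, 0, 0, 0, 0, -0.054, 0.045, 0.014, 0, 0, 0, 0, -0.054, 0.045, 0.014, 0, 0, 0, 0, -0.054, 0.045, 0.014, 0, 0, 0, 0, -0.054, 0.045, 0.014, 0, 0, 0, 0])

```text
t: 2.1
position: [0.5801, 0.3226, 0.1209]
orientation: [-180.0, 0.0, 100.4]
contact_force: [-0.4, 0.2, -0.4]
width: 0.5
gripper_force: 0.0
```

Request:
arm_command(steps=[0, 0, 0, 0, 0, 0, 0, 0, 0, 0, 0, 0, 0, 0, 0, 0, 0, 0, 0, 0, 0])

```text
t: 2.4
position: [0.5781, 0.3252, 0.1214]
orientation: [-179.9, -0.1, 100.5]
contact_force: [-0.1, 0.8, 1.0]
width: 0.496
gripper_force: 0.0
```

Run:
```python
from h import *
go([.5773,.3217,.005],100.4)
```

```text
t 2.4 p [0.57811716 0.32522992 0.12143471] o [-1.79936263e+02 -5.39520887e-02  1.00526081e+02] F [-0.10062015  0.83545374  0.97993772] w 43.128665893094166 0.0
after turn: tool shift mm [ -3.3244135   -1.44095581 116.4347146 ] units [-0.00554069 -0.00240159  0.19405786] turn z deg 0.1260806351510837 units 0.015760079393885462
```

Request:
arm_command(steps=[-0.0055, -0.0024, 0.04, 0, 0, 0, 0, 0, 0, 0.04, 0, 0, 0, 0, 0, 0, 0.04, 0, 0, 0, 0, 0, 0, 0.03, 0, 0, 0, 0, 0, 0, 0.025, 0, 0, 0, 0, 0, 0, 0.019, 0, 0, 0, 0, 0, 0, 0, 0, 0, 0, 0, 0, 0, 0, 0, 0, 0, 0])

```text
t: 3.2
position: [0.5787, 0.3209, 0.0058]
orientation: [180.0, -0.0, 100.4]
contact_force: [-0.4, 0.1, -0.3]
width: 0.497
gripper_force: 0.0
```

Request:
arm_command(steps=[0, 0, 0, 0, 0, 0, -1, 0, 0, 0, 0, 0, 0, -1, 0, 0, 0, 0, 0, 0, -1, 0, 0, 0, 0, 0, 0, -1, 0, 0, 0, 0, 0, 0, -1, 0, 0, 0, 0, 0, 0, -1])

```text
t: 3.8
position: [0.5786, 0.3205, 0.0057]
orientation: [180.0, -0.0, 100.4]
contact_force: [0.1, -0.1, 3.2]
width: 0.178
gripper_force: 30.0
```

Request:
arm_command(steps=[0, 0, -0.01, 0, 0, 0, -1, 0, 0, -0.03, 0, 0, 0, -1, 0, 0, -0.05, 0, 0, 0, -1, 0, 0, -0.07, 0, 0, 0, -1, 0, 0, -0.07, 0, 0, 0, -1, 0, 0, -0.07, 0, 0, 0, -1, 0, 0, 0, 0, 0, 0.5, -1, 0, 0, 0, 0, 0, 0.9, -1, 0, 0, 0, 0, 0, 0.9, -1, 0, 0, 0, 0, 0, 0.9, -1, 0, 0, 0, 0, 0, 0.9, -1, 0, 0, 0, 0, 0, 0.9, -1])

```text
t: 5.0
position: [0.5781, 0.3202, 0.1853]
orientation: [-180.0, 0.0, 60.1]
contact_force: [0.8, -0.3, -1.1]
width: 0.178
gripper_force: 30.0
```

Request:
arm_command(steps=[0, 0, 0, 0, 0, 0.9, -1, 0, 0, 0, 0, 0, 0, -1, 0, 0, 0, 0, 0, 0, -1])

```text
t: 5.3
position: [0.5782, 0.3205, 0.1853]
orientation: [-180.0, 0.0, 53.4]
contact_force: [1.0, -0.3, -1.4]
width: 0.181
gripper_force: 30.0
```

Run:
```python
from h import *
go([.635,-.3277,.12],53.1)
```

```text
t 5.3 p [0.57815203 0.32045463 0.18528787] o [-1.79988694e+02  1.81262823e-02  5.33901849e+01] F [ 1.03662183 -0.25858394 -1.36303409] w 15.776631738152645 29.9997416138649
after turn: tool shift mm [-484.18664315  434.62559844   65.28786882] units [-0.80697774  0.724376    0.10881311] turn z deg 0.29018485339540234 units 0.03627310667442529
```

Request:
arm_command(steps=[-0.02, 0.018, 0, 0, 0, 0.036, -1, -0.04, 0.036, 0, 0, 0, 0, -1, -0.055, 0.049, 0, 0, 0, 0, -1, -0.06, 0.054, 0, 0, 0, 0, -1, -0.06, 0.054, 0, 0, 0, 0, -1, -0.06, 0.054, 0, 0, 0, 0, -1, -0.06, 0.054, 0, 0, 0, 0, -1, -0.06, 0.054, 0, 0, 0, 0, -1, -0.06, 0.054, 0, 0, 0, 0, -1, -0.06, 0.054, 0, 0, 0, 0, -1, -0.06, 0.054, 0, 0, 0, 0, -1, -0.06, 0.054, 0, 0, 0, 0, -1])

```text
t: 6.5
position: [0.6226, -0.2095, 0.1856]
orientation: [180.0, -0.0, 52.9]
contact_force: [0.5, 0.0, -0.5]
width: 0.179
gripper_force: 30.0
```

Request:
arm_command(steps=[-0.06, 0.054, 0, 0, 0, 0, -1, -0.05, 0.044, 0, 0, 0, 0, -1, -0.03, 0.027, 0.02, 0, 0, 0, -1, -0.012, 0.011, 0.04, 0, 0, 0, -1, 0, 0, 0.03, 0, 0, 0, -1, 0, 0, 0.018, 0, 0, 0, -1, 0, 0, 0, 0, 0, 0, -1, 0, 0, 0, 0, 0, 0, -1, 0, 0, 0, 0, 0, 0, -1])

```text
t: 7.4
position: [0.6345, -0.3284, 0.1219]
orientation: [179.9, -0.0, 53.0]
contact_force: [0.1, -0.3, -0.3]
width: 0.183
gripper_force: 30.0
```

Run:
```python
from h import *
go([.635,-.3277,.041],53.1)
f=grab('scene'); g=grab('top')
a=cv2.resize(f['color'][180:300,280:450],(800,565),interpolation=cv2.INTER_CUBIC)
save(a,'s1.png')
save(cv2.resize(g['color'][120:250,290:420],(600,600),interpolation=cv2.INTER_CUBIC),'t1.png')
```

```text
t 7.4 p [ 0.63450365 -0.32839597  0.12193527] o [ 1.79876085e+02 -3.00182458e-02  5.29779254e+01] F [ 0.05979466 -0.32712028 -0.30015199] w 15.936574720850784 29.99970406293869
after turn: tool shift mm [ 8.54575674e-01 -2.09507283e-02  8.09352651e+01] units [ 1.42429279e-03 -3.49178805e-05  1.34892109e-01] turn z deg -0.12207460665240433 units -0.015259325831550541
```

View pics/s1.png

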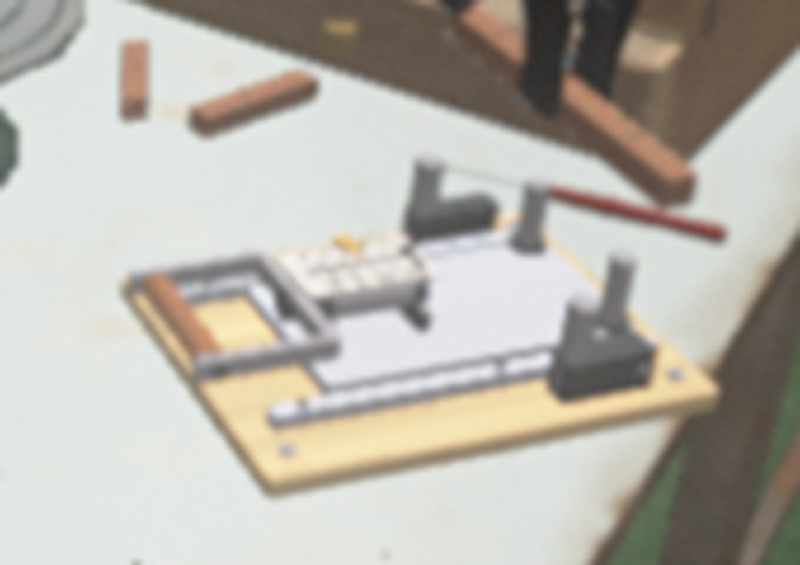

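View pics/t1.png

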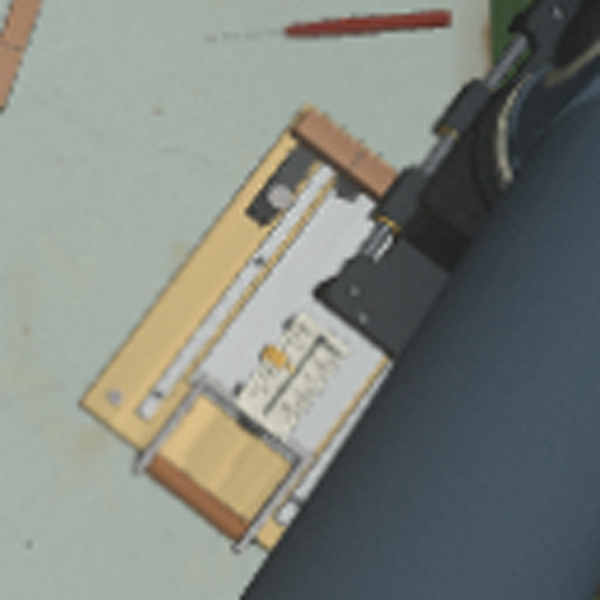

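Both views show the bar held level above the rig, its length along the posts and pins. Its left mark is at (353,160) in the top crop and its right mark at (632,133) in the scene crop. I'll work out the bar's offset along the rig's y.

Run:
```python
from h import *
g=dict(np.load('/tmp/top.npz')); f=dict(np.load('/tmp/scene.npz'))
u=np.array([.7997,-.6004]); v=np.array([.6004,.7997]); S=np.array([.635,-.3277])
pt=lambda p:np.c_[(p[:,0]+.5)/(600/130)-.5+290,(p[:,1]+.5)/(600/130)-.5+120]
ps=lambda p:np.c_[(p[:,0]+.5)/(800/170)-.5+280,(p[:,1]+.5)/(565/120)-.5+180]
for X in (onz(g,pt(np.array([[353,160.],[300,128]])),.133), onz(f,ps(np.array([[632,133.],[690,172],[660,190]])),.133)):
    print(X, (X[:,:2]-S)@u,(X[:,:2]-S)@v)
# profile of mark along bar in both images, predicted TCP frame
p=np.array([.6345,-.3284])
for n,h in(('top',g),('scene',f)):
    G=cv2.cvtColor(h['color'],cv2.COLOR_RGB2GRAY).astype(np.float32)
    sg=1 if n=='top' else -1
    s=np.arange(.03,.096,.002)*sg; q=[]
    for o in(-.003,0,.003):
        P=p+s[:,None]*v+o*u; uv=proj(h,np.c_[P,np.full(len(s),.133)]).astype(np.float32)
        q.append(cv2.remap(G,uv[:,:1],uv[:,1:],cv2.INTER_LINEAR).ravel())
    print(n,[(int(round(a*1000)),int(b)) for a,b in zip(s,np.mean(q,0))])
```

```text
[[ 0.66357559 -0.28515369  0.133     ]
 [ 0.67939323 -0.2578842   0.133     ]] [-0.0026929  -0.00641614] [0.05118107 0.08248539]
[[ 0.60015319 -0.36842081  0.133     ]
 [ 0.58160598 -0.39810556  0.133     ]
 [ 0.55966136 -0.39275787  0.133     ]] [-0.00341822 -0.0004277  -0.02118756] [-0.05348645 -0.08836109 -0.0972601 ]
top [(30, 104), (32, 127), (34, 129), (36, 129), (38, 130), (40, 130), (42, 130), (44, 131), (46, 131), (48, 127), (50, 121), (52, 122), (54, 130), (56, 132), (58, 132), (60, 131), (62, 132), (64, 132), (66, 132), (68, 133), (70, 133), (72, 132), (74, 133), (76, 133), (78, 133), (80, 133), (82, 133), (84, 123), (86, 120), (88, 133), (90, 149), (92, 165), (94, 168)]
scene [(-30, 137), (-32, 140), (-34, 139), (-36, 138), (-38, 136), (-40, 134), (-42, 135), (-44, 136), (-46, 138), (-48, 137), (-50, 136), (-52, 134), (-54, 134), (-56, 137), (-58, 141), (-60, 142), (-62, 141), (-64, 139), (-66, 138), (-68, 138), (-70, 140), (-72, 140), (-74, 140), (-76, 139), (-78, 140), (-80, 145), (-82, 154), (-84, 163), (-86, 166), (-88, 167), (-90, 166), (-92, 176), (-94, 188)]
```

Request:
arm_command(steps=[0.0014, 0, 0.01, 0, 0, 0, -1, 0, 0, 0.02, 0, 0, 0, -1, 0, 0, 0.025, 0, 0, 0, -1, 0, 0, 0.025, 0, 0, 0, -1, 0, 0, 0.02, 0, 0, 0, -1, 0, 0, 0.015, 0, 0, 0, -1, 0, 0, 0.01, 0, 0, 0, -1, 0, 0, 0.003, 0, 0, 0, -1, 0, 0, 0, 0, 0, 0, -1, 0, 0, 0, 0, 0, 0, -1])

```text
t: 8.5
position: [0.6347, -0.3278, 0.0443]
orientation: [179.9, -0.0, 52.9]
contact_force: [0.3, 0.2, -1.1]
width: 0.18
gripper_force: 30.0
```

Request:
arm_command(steps=[0, 0, 0.0015, 0, 0, 0, -1, 0, 0, 0.0015, 0, 0, 0, -1, 0, 0, 0, 0, 0, 0, -1, 0, 0, 0, 0, 0, 0, -1])

```text
t: 8.9
position: [0.6344, -0.3274, 0.0419]
orientation: [180.0, -0.0, 52.9]
contact_force: [-0.5, 0.1, -1.3]
width: 0.176
gripper_force: 30.0
```

Request:
arm_command(steps=[0, 0, 0.0015, 0, 0, 0, -1, 0, 0, 0.0005, 0, 0, 0, -1, 0, 0, 0, 0, 0, 0, -1, 0, 0, 0, 0, 0, 0, -1])

```text
t: 9.3
position: [0.6344, -0.3275, 0.0416]
orientation: [180.0, -0.0, 52.9]
contact_force: [-1.7, 2.4, 5.9]
width: 0.178
gripper_force: 30.0
```

Run:
```python
from h import *
go([.635,-.3277,.041],53.1)
```

```text
t 9.3 p [ 0.63440946 -0.32754433  0.04162017] o [ 1.79991593e+02 -2.66502220e-02  5.29332624e+01] F [-1.65817537  2.42466755  5.9222199 ] w 15.513351418431995 30.001445710659027
after turn: tool shift mm [0.2300813  0.56571224 0.62017482] units [0.00038347 0.00094285 0.00103362] turn z deg -0.16673763080052595 units -0.020842203850065744
```

Request:
arm_command(steps=[0, 0, -0.0005, 0, 0, 0, -1, 0, 0, 0, 0, 0, 0, -0.5, 0, 0, 0, 0, 0, 0, -0.3, 0, 0, 0, 0, 0, 0, -0.2, 0, 0, 0, 0, 0, 0, -0.2, 0, 0, -0.005, 0, 0, 0, -0.2, 0, 0, -0.02, 0, 0, 0, -0.2, 0, 0, -0.04, 0, 0, 0, -0.2, 0, 0, -0.06, 0, 0, 0, -0.2, 0, 0, -0.03, 0, 0, 0, -0.2, 0, 0, 0, 0, 0, 0, -0.2, 0, 0, 0, 0, 0, 0, -0.2])

```text
t: 10.5
position: [0.6344, -0.3274, 0.1346]
orientation: [180.0, -0.0, 52.9]
contact_force: [-0.2, -0.2, -0.6]
width: 0.404
gripper_force: 0.0
```

Run:
```python
from h import *
u=np.array([.7997,-.6004]); S=np.array([.635,-.3277]); H=S-.1775*u; print(H)
go([*H,.1],53.1)
f=grab('scene')
save(cv2.resize(f['color'][205:295,295:435],(800,514),interpolation=cv2.INTER_CUBIC),'s2.png')
```

```text
[ 0.49305325 -0.221129  ]
t 10.5 p [ 0.63439517 -0.32738999  0.13461217] o [ 1.79960107e+02 -3.25810106e-02  5.29410632e+01] F [-0.2181552  -0.17493673 -0.61687495] w 35.111109851875774 0.0
after turn: tool shift mm [ 1.10737285e-01 -1.76830215e+02  3.46121672e+01] units [ 1.84562141e-04 -2.94717024e-01  5.76869454e-02] turn z deg -0.15893675846700717 units -0.019867094808375896
```

View pics/s2.png

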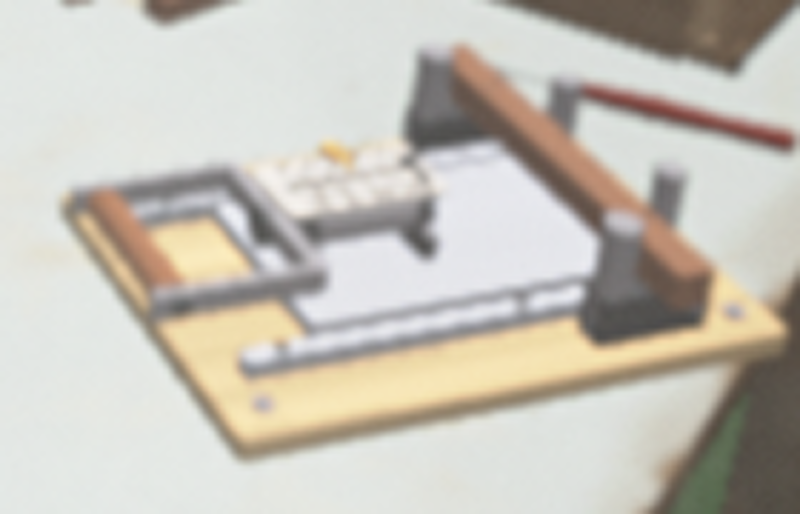

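The bar lies on both ledges, between the posts (430,60) and (622,225) and the pins (565,95) and (668,175). Next, a rectified enlargement of the scale to read the setting.

```bash
cat >> h.py <<'E'
U=np.array([.7997,-.6004]); V=np.array([.6004,.7997]); S=np.array([.635,-.3277])
def rect(f,x0,x1,y0,y1,z,k=8):  # k px per mm; columns = rig x from x0, rows = -y
    xs=np.arange(x0,x1,1/k/1000); ys=np.arange(y1,y0,-1/k/1000)
    X,Y=np.meshgrid(xs,ys); P=S+X[...,None]*U+Y[...,None]*V
    uv=proj(f,np.c_[P.reshape(-1,2),np.full(X.size,z)]).reshape(*X.shape,2).astype(np.float32)
    return cv2.remap(f['color'],uv[...,0],uv[...,1],cv2.INTER_CUBIC)
E
python3 - <<'E'
from h import *
g=dict(np.load('/tmp/top.npz')); f=dict(np.load('/tmp/scene.npz'))
a=rect(g,-.14,-.05,-.03,.03,.058,8); b=rect(f,-.14,-.05,-.03,.03,.058,8)
o=np.vstack([a[80:400],b[80:400]])[:600]
for m in range(-140,-50,10): cv2.putText(o,str(m),((m+140)*8,12),0,.4,(255,0,0)); cv2.line(o,((m+140)*8,0),((m+140)*8,6),(255,0,0))
print(o.shape); save(o,'scale.png')
E
```

```text
(600, 721, 3)
```

View pics/scale.png

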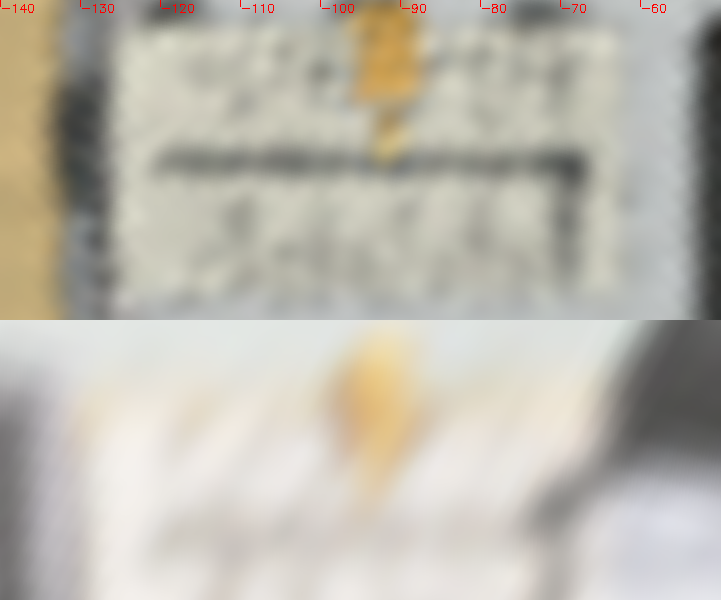

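The rectified top view shows the blade at column 388 (-91.5 mm) and the pointer at column 568 (-69 mm), so the setting is about 22.5 mm. The scene view gives about 22.3 mm. I'll refine this and the grip position numerically.

Run:
```python
from h import *
g=dict(np.load('/tmp/top.npz')); f=dict(np.load('/tmp/scene.npz'))
a=rect(g,-.14,-.05,-.03,.03,.058,8).astype(float)
p=255-a[275:345,520:620].mean(2); p=p.mean(0); p=np.clip(p-np.percentile(p,50),0,None); p[p<.3*p.max()]=0
print('pointer',-140+(520+(p*np.arange(100)).sum()/p.sum())/8)
b=(a[...,0]-a[...,2])
for r in((110,160),(190,225)):
    q=b[r[0]:r[1],330:450].mean(0); q=np.clip(q-.4*q.max(),0,None) if 1 else q; print('blade',r,-140+(330+(q*np.arange(120)).sum()/q.sum())/8)
for n,h in(('top',g),('scene',f)):
    c=rect(h,-.2,-.15,-.02,.02,.046,8).astype(float)
    q=(c[...,0]-c[...,2]).mean(0); h_=cv2.cvtColor(c.astype(np.uint8),cv2.COLOR_RGB2GRAY).mean(0)
    print(n,[(int(-200+i/8),int(h_[i])) for i in range(0,400,16)])
```

```text
pointer -69.32164507064522
blade (110, 160) -91.39057211494324
blade (190, 225) -91.35217453505007
top [(-200, 170), (-198, 170), (-196, 170), (-194, 170), (-192, 170), (-190, 170), (-188, 171), (-186, 164), (-184, 130), (-182, 95), (-180, 99), (-178, 111), (-176, 116), (-174, 114), (-172, 114), (-170, 140), (-168, 169), (-166, 175), (-164, 173), (-162, 173), (-160, 173), (-158, 173), (-156, 173), (-154, 173), (-152, 173)]
scene [(-200, 213), (-198, 176), (-196, 148), (-194, 156), (-192, 178), (-190, 174), (-188, 147), (-186, 124), (-184, 123), (-182, 136), (-180, 146), (-178, 153), (-176, 159), (-174, 167), (-172, 178), (-170, 187), (-168, 189), (-166, 189), (-164, 189), (-162, 188), (-160, 186), (-158, 185), (-156, 185), (-154, 186), (-152, 187)]
```

Request:
arm_command(steps=[0, -0.02, 0, 0, 0, 0, -0.2, 0, -0.04, 0, 0, 0, 0, -0.2, 0, -0.05, 0, 0, 0, 0, -0.2, 0, -0.055, 0, 0, 0, 0, -0.2, 0, -0.05, 0, 0, 0, 0, -0.2, 0, -0.04, 0, 0, 0, 0, -0.2, 0, -0.03, 0, 0, 0, 0, -0.2, 0, -0.0105, 0.03, 0, 0, 0, -0.2, 0, 0, 0.04, 0, 0, 0, -0.2, 0, 0, 0.01, 0, 0, 0, -0.2, 0, 0, 0, 0, 0, 0, -0.2, 0, 0, 0, 0, 0, 0, -0.2])

```text
t: 11.75
position: [0.4931, -0.221, 0.0862]
orientation: [180.0, 0.0, 52.9]
contact_force: [-1.2, 0.2, 1.4]
width: 0.398
gripper_force: 0.0
```

Run:
```python
from h import *
go([*(S-.1775*U),.0235],53.1)
```

```text
t 11.75 p [ 0.49310445 -0.22104592  0.08619913] o [1.79986683e+02 1.68287378e-02 5.29153772e+01] F [-1.2030848   0.16195269  1.42749111] w 34.61587409609454 0.0
after turn: tool shift mm [-9.71774094e-02  8.93441526e-03  6.26991265e+01] units [-1.61962349e-04  1.48906921e-05  1.04498544e-01] turn z deg -0.1846228043264091 units -0.023077850540801137
```

Request:
arm_command(steps=[0, 0.0008, 0.02, 0, 0, 0, -0.2, 0, 0, 0.025, 0, 0, 0, -0.2, 0, 0, 0.025, 0, 0, 0, -0.2, 0, 0, 0.02, 0, 0, 0, -0.2, 0, 0, 0.01, 0, 0, 0, -0.2, 0, 0, 0.004, 0, 0, 0, -0.2, 0, 0, 0, 0, 0, 0, -0.2, 0, 0, 0, 0, 0, 0, -0.2])

```text
t: 12.55
position: [0.4936, -0.2211, 0.0239]
orientation: [180.0, -0.0, 52.9]
contact_force: [-0.4, -0.1, -0.2]
width: 0.399
gripper_force: 0.0
```

Request:
arm_command(steps=[0, 0, 0, 0, 0, 0, -1, 0, 0, 0, 0, 0, 0, -1, 0, 0, 0, 0, 0, 0, -1, 0, 0, 0, 0, 0, 0, -1, 0, 0, 0, 0, 0, 0, -1, 0, 0, 0, 0, 0, 0, -1, 0, 0, 0, 0, 0, 0, -1, 0, 0, 0, 0, 0, 0, -1])

```text
t: 13.35
position: [0.4936, -0.221, 0.0238]
orientation: [180.0, -0.0, 52.9]
contact_force: [1.6, -0.0, 1.7]
width: 0.151
gripper_force: 30.0
```

```bash
cat >> h.py <<'E'
def st(n=4):
    P=[];F=[]
    for i in range(n):
        f=cams.grab_frame('scene'); s=monitor.get_state(); P.append(s['position']); F.append(s['contact_force'])
    P=np.mean(P,0); F=np.mean(F,0); np.savez('/tmp/scene.npz',**f)
    print('t',s['t'],'rig x,y mm',(P[:2]-S)@U*1e3,(P[:2]-S)@V*1e3,'z',P[2],'F along +x rig',F[:2]@U,F,'w',s['width']*87); return f
E
python3 - <<'E'
from h import *
f=st()
save(cv2.resize(f['color'][205:295,295:435],(800,514),interpolation=cv2.INTER_CUBIC),'s3.png')
E
```

```text
t 13.55 rig x,y mm -177.20260540744164 0.39379126370718553 z 0.023797939404037027 F along +x rig 0.7900928542650795 [ 0.79192135 -0.26114816  2.3968025 ] w 13.38619729261928
```

View pics/s3.png

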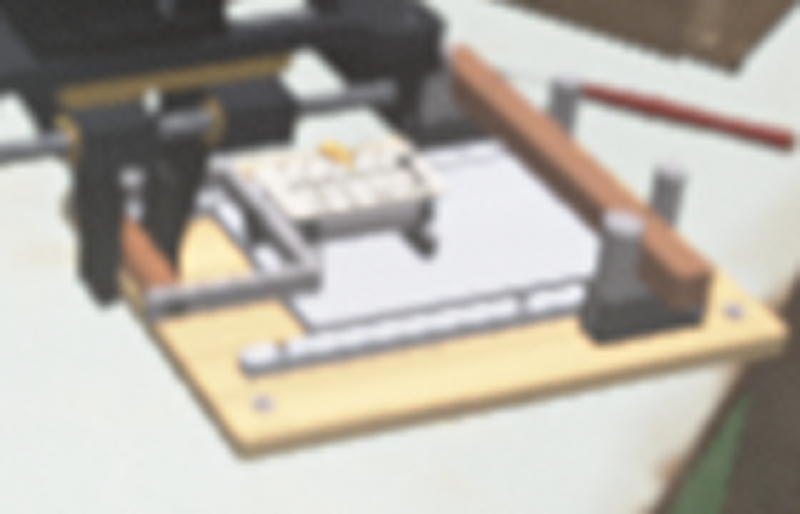

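The fingers hold the grip between the side arms, near (150,230), and the scale stays visible with its clip at (340,152). Now I'll draw gently in stages.

Request:
arm_command(steps=[0, -0.002, 0, 0, 0, 0, -1, 0, -0.002, 0, 0, 0, 0, -1, 0, -0.002, 0, 0, 0, 0, -1, 0, -0.002, 0, 0, 0, 0, -1, 0, -0.002, 0, 0, 0, 0, -1, 0, -0.002, 0, 0, 0, 0, -1, 0, -0.001, 0, 0, 0, 0, -1, 0, 0, 0, 0, 0, 0, -1, 0, 0, 0, 0, 0, 0, -1])

```text
t: 14.45
position: [0.4872, -0.2163, 0.0237]
orientation: [180.0, -0.0, 52.9]
contact_force: [1.6, -0.2, 4.4]
width: 0.152
gripper_force: 30.0
```

```bash
python3 -c "
from h import *
st(6)"
```

```text
t 14.75 rig x,y mm -185.11718423937884 0.38083226448931695 z 0.023678881344846314 F along +x rig 0.8350412843018513 [1.17811436 0.1783757  5.14993418] w 13.348078159783363
```

Request:
arm_command(steps=[0, -0.002, 0, 0, 0, 0, -1, 0, -0.002, 0, 0, 0, 0, -1, 0, -0.002, 0, 0, 0, 0, -1, 0, -0.002, 0, 0, 0, 0, -1, 0, -0.002, 0, 0, 0, 0, -1, 0, -0.002, 0, 0, 0, 0, -1, 0, -0.002, 0, 0, 0, 0, -1, 0, -0.002, 0, 0, 0, 0, -1, 0, -0.001, 0, 0, 0, 0, -1, 0, 0, 0, 0, 0, 0, -1, 0, 0, 0, 0, 0, 0, -1])

```text
t: 15.85
position: [0.4792, -0.2102, 0.0237]
orientation: [180.0, -0.0, 52.9]
contact_force: [3.3, -0.6, 4.6]
width: 0.153
gripper_force: 30.0
```

Run:
```python
from h import *
f=st(6)
a=rect(f,-.14,-.05,-.03,.03,.058,8)
top=cv2.resize(f['color'][205:295,295:435],(721,463),interpolation=cv2.INTER_CUBIC)
save(np.vstack([top,a[200:330]]),'s4.png')
```

```text
t 16.15 rig x,y mm -195.2278739731108 0.3838994027726139 z 0.023690822239180658 F along +x rig 2.770749124964952 [ 2.65483411 -1.07874465  5.57556454] w 13.296537794321562
```

View pics/s4.png

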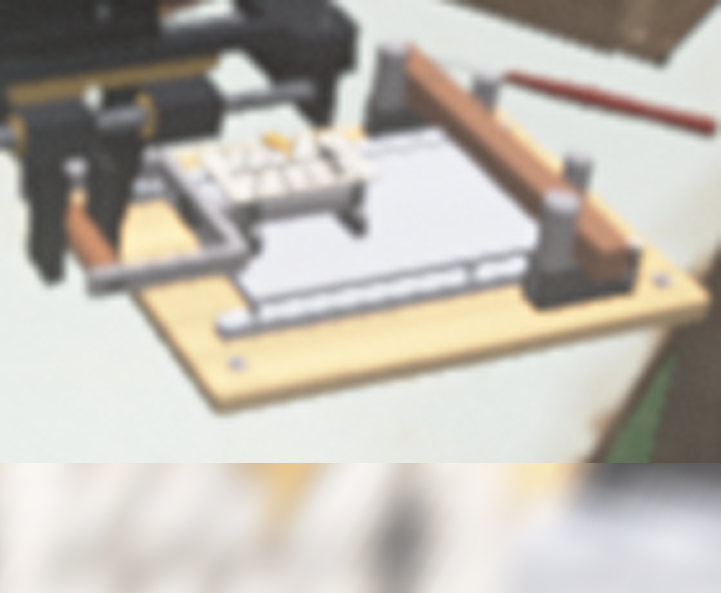

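The bar bears on the posts. In the rectified strip the blade is near column 285 and the pointer near column 400, so about 14-16 mm remains. I'll draw 10 mm more.

Request:
arm_command(steps=[0, -0.002, 0, 0, 0, 0, -1, 0, -0.002, 0, 0, 0, 0, -1, 0, -0.002, 0, 0, 0, 0, -1, 0, -0.002, 0, 0, 0, 0, -1, 0, -0.002, 0, 0, 0, 0, -1, 0, -0.002, 0, 0, 0, 0, -1, 0, -0.002, 0, 0, 0, 0, -1, 0, -0.002, 0, 0, 0, 0, -1, 0, 0, 0, 0, 0, 0, -1, 0, 0, 0, 0, 0, 0, -1])

```text
t: 17.15
position: [0.4722, -0.205, 0.0238]
orientation: [179.8, -0.0, 52.9]
contact_force: [5.5, -3.3, 1.4]
width: 0.154
gripper_force: 30.0
```

```bash
cat >> h.py <<'E'
def gap(f,show=False):
    a=rect(f,-.14,-.05,-.03,.03,.058,8).astype(float)
    b=a[...,0]-a[...,2]
    # pointer strip: y from -12..0 mm (rows 240..336), blade y 3..10 mm
    for r in((185,215),(215,235)):
        q=b[r[0]:r[1],200:400].mean(0); q=np.clip(q-.5*(q.max()+np.median(q)),0,None); print('blade',r,-140+(200+(q*np.arange(200)).sum()/q.sum())/8, round(q.max(),1))
    for r in((250,270),(270,290),(290,310)):
        p=255-a[r[0]:r[1],180:440].mean((0,2)); m=np.median(p); q=np.clip(p-.5*(p.max()+m),0,None); print('ptr',r,-140+(180+(q*np.arange(260)).sum()/q.sum())/8,round(p.max()-m,1))
E
python3 - <<'E'
from h import *
print('before'); gap(dict(np.load('/tmp/scene.npz')))
f=st(6); gap(f)
E
```

```text
before
blade (185, 215) -104.28699709934239 32.9
blade (215, 235) -104.31266605516194 28.0
ptr (250, 270) -89.61055675462063 73.0
ptr (270, 290) -90.11773539061151 74.6
ptr (290, 310) -90.46044747184575 63.7
t 17.45 rig x,y mm -203.84325136718428 0.3950359161564443 z 0.02377104169026605 F along +x rig 6.376005645885067 [ 5.62079721 -3.13300152  2.37058621] w 13.22652641997635
blade (185, 215) -104.34425160513644 33.2
blade (215, 235) -104.3086574755294 27.8
ptr (250, 270) -98.36950322382121 74.5
ptr (270, 290) -99.11715441587228 69.7
ptr (290, 310) -98.9445615514334 48.0
```

Run:
```python
from h import *
f=dict(np.load('/tmp/scene.npz')); cur=f['color'].copy()
R={}
for n in('s2','s3'):
    im=cv2.imread(f'pics/{n}.png')[...,::-1]; c=cur.copy(); c[205:295,295:435]=cv2.resize(im,(140,90),interpolation=cv2.INTER_AREA); f['color']=c
    a=rect(f,-.14,-.05,-.03,.03,.058,8).astype(float); R[n]=a; b=a[...,0]-a[...,2]
    for r in((185,215),(215,235)):
        q=b[r[0]:r[1],300:480].mean(0); q=np.clip(q-.5*(q.max()+np.median(q)),0,None); print(n,'blade',r,-140+(300+(q*np.arange(180)).sum()/q.sum())/8)
    for r in((250,270),(270,290),(290,310)):
        p=255-a[r[0]:r[1],480:600].mean((0,2)); m=np.median(p); q=np.clip(p-.5*(p.max()+m),0,None); print(n,'ptr',r,-140+(480+(q*np.arange(120)).sum()/q.sum())/8,round(p.max()-m,1))
f['color']=cur; a=rect(f,-.14,-.05,-.03,.03,.058,8).astype(float)
save(np.vstack([R['s2'][180:470],a[180:470]]).astype(np.uint8),'s5.png')
```

```text
s2 blade (185, 215) -92.48258296306582
s2 blade (215, 235) -92.76324962772438
s2 ptr (250, 270) -69.41921043790487 30.5
s2 ptr (270, 290) -70.85144394531432 35.0
s2 ptr (290, 310) -71.13045271380506 27.7
s3 blade (185, 215) -92.57469399556655
s3 blade (215, 235) -92.7931037953078
s3 ptr (250, 270) -71.65487210302499 42.0
s3 ptr (270, 290) -72.66936900340451 44.3
s3 ptr (290, 310) -73.09454745329846 34.3
```

View pics/s5.png

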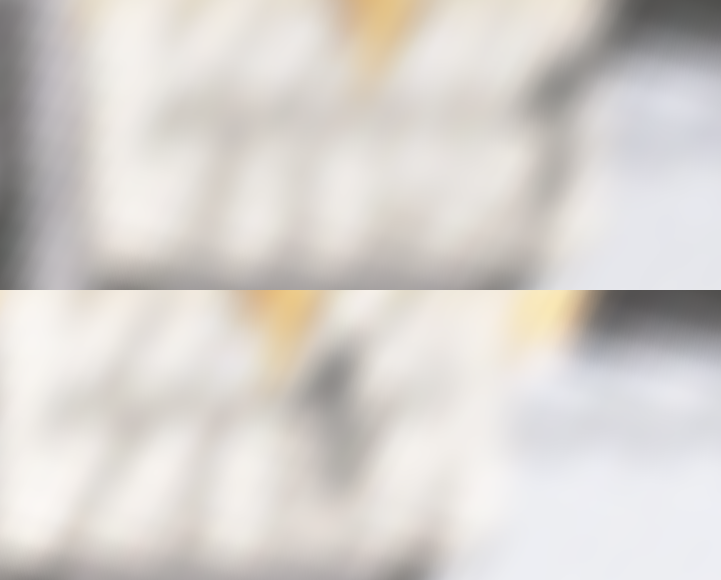

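The top strip (at rest) has the blade at column 372 and the pointer at about 550. The bottom strip (now) has the blade at column 280 and the pointer at about 335. Gripping drew the handle about 2 mm, which accounts for the travel mismatch, and about 5.5 mm remains.

Request:
arm_command(steps=[0, -0.0015, 0, 0, 0, 0, -1, 0, -0.0015, 0, 0, 0, 0, -1, 0, -0.0015, 0, 0, 0, 0, -1, 0, -0.0015, 0, 0, 0, 0, -1, 0, -0.0015, 0, 0, 0, 0, -1, 0, 0, 0, 0, 0, 0, -1, 0, 0, 0, 0, 0, 0, -1])

```text
t: 18.15
position: [0.4692, -0.2027, 0.0238]
orientation: [179.8, 0.0, 52.9]
contact_force: [6.6, -4.0, 1.8]
width: 0.157
gripper_force: 30.0
```

Run:
```python
from h import *
f=st(8); gap(f)
g=grab('top'); a=rect(g,-.15,-.05,-.03,.03,.058,8).astype(float)
print('top dark?',a[:, ::80].mean(2)[::60].astype(int))
```

```text
t 18.55 rig x,y mm -207.58998113449945 0.3859798057383318 z 0.02383549240026649 F along +x rig 7.982988221720189 [ 6.96213345 -4.02293489  0.91282352] w 13.3057638360983
blade (185, 215) -104.25399419946045 34.2
blade (215, 235) -104.65436340348934 28.6
ptr (250, 270) -102.97785965396623 92.6
ptr (270, 290) -103.23969137875284 80.4
ptr (290, 310) -102.57999469084375 59.8
top dark? [[175 186 192  61 111 189 193 193 194 194]
 [107 119  89  77  75  64 197 193 192 193]
 [ 69  79  66  74 106  68 191 194 191 192]
 [ 50  51  76  73  75 102 191 183 192 192]
 [ 54  54  51  74  74  71 128 160 190 190]
 [112  94  87 100  56  74 176 190 190 191]
 [ 51  56  73  79  80  71 192 175 192 191]
 [ 88  81  81  81  78  71 191 190 191 191]]
```

Request:
arm_command(steps=[0, -0.0011, 0, 0, 0, 0, -1, 0, -0.0011, 0, 0, 0, 0, -1, 0, -0.001, 0, 0, 0, 0, -1, 0, 0, 0, 0, 0, 0, -1, 0, 0, 0, 0, 0, 0, -1, 0, 0, 0, 0, 0, 0, -1])

```text
t: 19.2
position: [0.4679, -0.2018, 0.0239]
orientation: [179.7, 0.0, 52.9]
contact_force: [7.4, -4.0, 0.2]
width: 0.155
gripper_force: 30.0
```

Run:
```python
from h import *
f=st(8); gap(f)
a=rect(f,-.14,-.05,-.03,.03,.058,8).astype(int)
# darkness profile around tip, rows right under blade
for r in range(215,300,12): print(r,a[r:r+12,200:400:8].mean((0,2)).astype(int), (a[r:r+12,200:400:8,0]-a[r:r+12,200:400:8,2]).mean(0).astype(int))
```

```text
t 19.6 rig x,y mm -209.18236454445608 0.39465285626202884 z 0.02386200936799692 F along +x rig 8.513728061502775 [ 7.44544634 -4.26316559  0.20197466] w 13.69255998727067
blade (185, 215) -104.28365935745569 34.1
blade (215, 235) -104.77057899299285 28.1
ptr (250, 270) -103.92425987003392 89.0
ptr (270, 290) -104.50119884747741 81.5
ptr (290, 310) -104.39318872641365 57.0
215 [235 231 226 220 216 215 212 210 206 200 193 181 170 169 180 198 218 231
 239 239 236 232 228 225 225] [ 6  6  7 10 15 19 28 36 46 61 72 70 58 41 27 18 10  8  6  7  7  8  9  9
  9]
227 [233 229 226 224 225 224 222 218 208 198 182 166 159 164 180 203 223 236
 239 237 234 231 229 228 229] [ 7  7  7  8 10 13 19 26 38 51 55 47 35 23 15  9  9  7  6  7  8  8  8  8
  8]
239 [229 228 228 229 231 230 226 216 203 185 164 150 147 158 179 204 225 234
 235 235 232 231 230 230 231] [ 6  5  5  5  6 10 15 23 33 40 36 26 17 10  6  8  9  8  8  8  8  9  9  8
  7]
251 [225 225 227 230 230 230 220 208 189 167 148 138 142 159 182 208 224 229
 233 231 230 229 229 230 230] [ 6  6  4  3  5  8 12 19 24 24 18 11  7  5  7  9 10  9  8  8  8  9  9  7
  7]
263 [219 220 223 224 225 220 208 193 171 153 138 133 142 161 186 209 220 228
 229 227 226 226 225 224 223] [ 8  7  6  6  8 11 13 15 14 11  7  4  3  5  9 11 11 10  8  7  8  9  8  7
  7]
275 [214 216 217 217 214 207 197 179 164 146 135 136 146 165 187 204 217 222
 223 223 222 220 218 216 215] [ 9  8  8  9 11 12 11 11 10  7  4  3  4  6  9 10 10  9  8  7  8  9  9  9
 10]
287 [211 211 209 207 204 199 191 181 169 154 146 145 154 171 187 203 214 218
 221 220 218 215 212 209 208] [10 10 10 10 11 11 10  9  8  7  5  4  5  7  8  9 10  9  8  8  8  9 10 11
 12]
299 [212 208 203 201 201 201 198 192 181 168 159 157 163 174 188 204 213 219
 221 219 216 212 207 205 207] [10 10 10 11 12 12 12 11 10  9  7  6  5  7  8 10 11  9  7  7  8 10 12 13
 12]
```

Request:
arm_command(steps=[0, -0.0007, 0, 0, 0, 0, -1, 0, 0, 0, 0, 0, 0, -1, 0, 0, 0, 0, 0, 0, -1, 0, 0, 0, 0, 0, 0, -1, 0, 0, 0, 0, 0, 0, -1])

```text
t: 20.1
position: [0.4677, -0.2016, 0.0239]
orientation: [179.7, 0.0, 52.9]
contact_force: [7.5, -5.2, -0.6]
width: 0.152
gripper_force: 30.0
```

Run:
```python
from h import *
f=st(8); gap(f)
```

```text
t 20.5 rig x,y mm -209.5251857416322 0.39078190389731093 z 0.023874548566261644 F along +x rig 8.752242957171578 [ 7.42964819 -4.68146785 -0.30112409] w 13.40398469981563
blade (185, 215) -104.34888167180344 33.5
blade (215, 235) -104.79355354659249 26.9
ptr (250, 270) -104.02578578015348 91.4
ptr (270, 290) -104.72366754451969 81.6
ptr (290, 310) -104.50272920377562 54.6
```

```bash
python3 -c "
from h import *
print(sign_off())"
```

```text
the job is handed in; nothing more can be done
None
```

The bar lies on both ledges between posts and pins. The handle is still held, with the pointer level with the brass index to within about 0.5 mm by the scene camera; the job is handed in, no verdict shown.

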